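# Snap the ornament rod into the stall's display stand

### The job

Set up the ornament stand for the craft stall: take the red rod with the gold bands from its wooden rest, lay it across the stand and press it down until both spring clips have snapped around their gold bands and the rod sits fully home in both. Press gently, feeling for each snap, so that the stand's sprung posts are never driven down onto their stops; leave the other goods where they are, and let go of everything.

Things in the scene. Friction and masses are not known exactly. Their poses are not given: they have to be found in the camera images.
- rod: The red lacquered ornament rod: straight tube, 16 mm diameter, 220 mm long, gold ball ends 19 mm across (245 mm overall), two thin white rings, two 20 mm wide gold bands; 60 to 125 g. Origin on its axis at mid-length, y along it; it may be rolled to any angle. At the start it lies level in one of the two grooves of the rest (either), its axis 45 mm above the table.
- band_a (a point): Point on the rod's axis at the middle of one gold band, 80 mm from mid-length towards the rod's -y.
- band_b (a point): Point on the rod's axis at the middle of the other gold band, 80 mm from mid-length towards the rod's +y. The ends are alike: either band may go in either clip.
- stand: The display stand, fixed to the table: wooden base 75 mm (x) by 236 mm (y), 15 mm high; origin under its middle, z up. At y = +80 and -80 mm an aluminium sleeve (28 mm diameter, top 41 mm above the table) carries a sprung post with a green head and on it a steel spring clip open upwards. Nothing stands between the posts. The stand is delicate: never ram it or drive a post down onto its stop.
- seat_l (a point): Where the rod's axis lies when home in the clip at the stand's +y end: 95 mm above the table with the post up; it sinks with the post. Axes as the stand's: y along the rod, x across. The clip (12 mm long) is two polished spring fingers with rounded lips 11 mm apart and flared guides reaching 19 mm above this point and 20 mm to each side. A rod laid on the lips rests about 14 mm above this point.
- seat_r (a point): The same point of the like clip at the stand's -y end. A rod snaps in once pushed some 8 mm down off its resting place on the lips relative to the clip; it then drops onto the green head. It takes about 5 to 9 N at the clip, somewhat more for the second end. Guides leave no room for a gripper over the clip: push on the rod 20 to 35 mm from it, towards the rod's middle (pushing beyond the clip lifts the other end).
- head_l (a joint): Sink of the sprung post at the stand's +y end, m: 0 up, 0.036 at its stop; never let it pass 0.034. Stays up below about 1.5 N, then sinks 3.7 mm per newton (0.034 at about 10.5 N) and springs back. While the rod is pushed in the post sinks 13 to 31 mm, so pressing just to the seated height does not snap it in; the snap is felt as a sudden drop of 1.5 to 4 N as the post jumps up.
- head_r (a joint): The same for the sprung post at the stand's -y end.
- rest: The wooden rod rest, fixed: base plate 130 mm (x) by 132 mm (y), 8 mm thick, origin under its middle. Two cross-bars along x, 12 mm thick, at y = -60 and +60 mm, top 37 mm above the table, with small ridges forming grooves at x = -35 and +35 mm; rods lie in them along y. Between the cross-bars the rods are free to be gripped.
- spare: Bystander: a plain green rod without bands, 16 mm diameter, 170 mm long, in the other groove of the rest, 70 mm from the red one. Origin on its axis at mid-length, y along it. Leave it there.
- snowman: Bystander: ceramic snowman with a red hat, 56 mm wide, 89 mm tall, loose; origin under its middle.
- house: Bystander: little wooden house with a red roof, 40 x 56 x 53 mm, loose; origin under its middle.
- tree: Bystander: green wooden fir tree, 72 mm wide, 110 mm tall, loose; origin under its middle.
- tin: Bystander: blue tin, 70 mm diameter, 100 mm tall, loose; origin under its middle.
- spool: Bystander: pink spool, 64 mm diameter, 42 mm tall, loose; origin under its middle.
- jar: Bystander: amber jar with a brass-coloured cap, 72 mm diameter, 100 mm tall, loose; origin under its middle.
Mind the look-alikes: they are no part of the job. Of the things shaped like the rod, the red one is meant.

How it is judged (in metres and radians):
On the way:
1. the red rod is lifted clear of its rest (height (world z) of rod above 0.075 m), for 0.2 s.
At the end, for the whole second after the job is handed in: The red rod sits home in both clips, either way round: the middle of each gold band lies within 2 mm in height and 2 mm across of the clip's seat point, and within 10 mm of it along the rod; both posts have sprung back up (seat points over 92 mm above the table) and the rod is at rest (((z of band_a in the frame of seat_l between -0.002 and 0.002 m and x of band_a in the frame of seat_l between -0.002 and 0.002 m and y of band_a in the frame of seat_l between -0.01 and 0.01 m and z of band_b in the frame of seat_r between -0.002 and 0.002 m and x of band_b in the frame of seat_r between -0.002 and 0.002 m and y of band_b in the frame of seat_r between -0.01 and 0.01 m) or (z of band_a in the frame of seat_r between -0.002 and 0.002 m and x of band_a in the frame of seat_r between -0.002 and 0.002 m and y of band_a in the frame of seat_r between -0.01 and 0.01 m and z of band_b in the frame of seat_l between -0.002 and 0.002 m and x of band_b in the frame of seat_l between -0.002 and 0.002 m and y of band_b in the frame of seat_l between -0.01 and 0.01 m)) and height (world z) of each of seat_l, seat_r above 0.092 m and linear speed of rod below 0.02 m/s); the robot touches nothing.
It fails at once if a sprung post of the stand is pushed down more than 34 mm, onto its stop (some 10.5 N on it) (value of joint any of head_l, head_r above 0.034 m).
It fails at once if the stand is rammed (contact forces on it, wedging between the clip fingers included, add up to more than 60 N) (contact force between anything else and stand above 60 N).
It fails at once if another of the goods (green rod, snowman, house, tree, tin, spool, jar) is moved by more than 25 mm (distance of any of spare, snowman, house, tree, tin, spool, jar from where it was at the start of the episode above 0.025 m).
It also fails if it takes over 72 s, if anything falls off the work surface, if the arm or the gripper's body presses on something with over 40 N, if the wrist force passes 120 N, or if a joint passes its speed limit or range.

### The arm

A 6-joint arm with a two-finger parallel gripper is mounted at the origin on the work surface. World frame = base frame: x ahead of the robot, y to its left, z up, the work surface at z = 0. Lengths are in m, angles in degrees, forces in N, time in s.
With the tool pointing down it reaches from about 0.275 to 0.875 m from the base axis. Payload 12.5 kg.
Tool frame: the origin (TCP) lies midway between the tips of the shut fingers; the grasp point (between the pads) lies 19 mm behind it (manip.pinch_z is the distance from the TCP to the grasp point, in m); z points along the fingers, x is the direction in which the jaws open and shut, and the axes are right-handed (so a half turn about z gives the same grasp; the last joint's range is limited). The gripper opens to 85 mm and grips with 20 to 120 N. Pads are 22 mm wide; open, the fingers measure 114 mm over their backs; the gripper's body (76 mm by 85 mm) begins 54 mm behind the grasp point. The pads swing forward as they close: fully open they stand 13 mm farther back than shut.
Start: joints at [-75.837, 20.094, 94.641, -0, 65.266, -4.847], TCP at [0.179, -0.52, 0.231] pointing down, gripper open.
Joint ranges: [-157.81, 157.81], [-45, 120.19], [0.68, 151.7], [-89.99, 269.99], [4.06, 180], [-164.3, 164.3]. Speed limits (degrees/s): [127.2, 127.2, 159.86, 180, 180, 180].

### API

Orientations are given as a 3x3 rotation matrix whose columns are the frame's x, y, z axes.
In Python, from cell import manip gives the robot as it stands.
- The arm moves only by the tool move_arm, never from a script. Its argument "targets" is a list that holds one entry, the list of rows, each a list of 6 numbers: the shift along the world's x, y, z in mm, then the turn, a rotation vector about the world's x, y, z in degrees. In form: [[[dx, dy, dz, rx, ry, rz], ...]]. A call has exactly 8 rows; each row shifts and turns the commanded pose from where the row before left it; what a row does not reach is not made up. A row lasts 1/8 s, in which the tool goes at most 62.5 mm and 10.7 degrees, less where a joint would pass 70% of its speed; a pose out of reach is approached as far as the arm can. A call is refused whole if a number of a shift passes 62.5 or a number of a turn 10.7, either way. A call with a gripper value outside its range is refused whole. "gripper" is the opening, from -1 (shut) to 1 (fully open), so that 0 is half open, set as the call begins (left out, the last holds). The fingers move at their own pace and stop on an object; "force" is the grip in N (left out, the last holds). Time passes only in rows, so rows that do not move let the fingers close, or fill a call up. It gives the time, the measured TCP pose, the force and the opening at its end, in the units of the state.
- manip.get_obs(): the state, without advancing time (a new reading comes with each control period).
- manip.grab_frame(name): name is "side" or "top"; returns a dict with "frame" (480x640x3 uint8, red, green, blue), "fx", "fy", "cx", "cy" (pixels), "eye" and "attitude" of the camera in the world. Camera axes: x right, y up, looking along -z (the intrinsics and any distortion apply to the point x, -y, -z); pixel columns grow to the right and rows downward; lengths in m; the calibration is good to about 2 mm. A picture is of the moment at which its call begins. There is no depth.
- manip.close_job(): hands the job in, once; it reports no verdict.
The state is a dict: "clock": time; "joint_positions": joint angles; "joint_vel": joint speeds; "tau": joint torques, N m; "position": TCP position; "eef_rot": TCP orientation; "ft_force": force on the tool from outside, world axes, zero at the start; "torque": the same for the moment, N m; "finger_gap": opening from 0.0 (shut) to 1.0 (fully open).
Only numpy, scipy, OpenCV 4.12 (cv2) and the standard library are available. Lean on these libraries where they do the work, as an engineer would, in place of code of your own. Each camera call takes 0.05 s, during which the arm holds its last target.

## Working session

There is one attempt and no reset: what is moved stays moved. The work goes in short steps, Python scripts to look and compute and a tool call to move; the robot and the scene stay as the last step left them, time stands still between calls to the robot, and variables do not carry over. Pictures are saved under pics/ and viewed, and the job is handed in when it is done.

Besides the shell and the picture viewer there is one more tool, called after "Emit:" by a JSON object that holds its "name" and its "arguments". move_arm: Moves the arm, as the interface text tells. Its arguments: {"type":"object","properties":{"targets":{"type":"array"},"gripper":{"type":"number"},"force":{"type":"number"}},"required":["targets"]}

```bash
ls; mkdir -p pics; cat > h.py <<'E'
import numpy as np, cv2
from cell import manip
def grab(n,fn):
    g=manip.grab_frame(n); cv2.imwrite(fn,g["frame"][:,:,::-1]); return g
def ray(g,u,v):
    d=np.array([(u-g["cx"])/g["fx"],-(v-g["cy"])/g["fy"],-1.0]); R=np.array(g["attitude"]); 
    return np.array(g["eye"]),R@d
def onz(g,u,v,z):
    e,d=ray(g,u,v); return e+d*(z-e[2])/d[2]
def proj(g,p):
    R=np.array(g["attitude"]); c=R.T@(np.array(p)-np.array(g["eye"]))
    return g["cx"]+g["fx"]*c[0]/-c[2], g["cy"]-g["fy"]*c[1]/-c[2]
E
python3 - <<'E'
from h import *
import pickle
for n in("top","side"):
    g=grab(n,f"pics/{n}0.png"); pickle.dump(g,open(n+"0.pkl","wb")); print(n,{k:v for k,v in g.items() if k!="frame"})
print(manip.get_obs())
E
```

```text
pics
top {'fx': 582.5154773389893, 'fy': 582.5154773389893, 'cx': 317.7942384842644, 'cy': 240.99975348870328, 'eye': array([3.01286311e-01, 7.26359695e-04, 1.55968651e+00]), 'attitude': array([[ 0.00959769,  0.99086177, -0.13453932],
       [-0.99993377,  0.01036476,  0.00500224],
       [ 0.00635099,  0.1344824 ,  0.99089563]])}
side {'fx': 513.2562550760396, 'fy': 513.2562550760396, 'cx': 314.41421347369914, 'cy': 229.17803858747902, 'eye': array([0.26642085, 1.22439285, 0.76096003]), 'attitude': array([[-0.97635241,  0.11665893, -0.18200733],
       [-0.21572397, -0.47078466,  0.85546769],
       [ 0.01411169,  0.87450129,  0.48481786]])}
{'clock': 0.1, 'joint_positions': array([-7.58366675e+01,  2.01224852e+01,  9.46718938e+01,  9.46592211e-04,
        6.52651051e+01, -4.84851428e+00]), 'joint_vel': array([ 0.05846836,  0.001619  , -0.19062236,  0.0520855 , -0.02777195,
       -0.00879959]), 'tau': array([ 1.46970517e-03, -5.06832612e+01, -2.91875803e+01, -6.42227519e-05,
        2.61054462e-03, -4.17345603e-06]), 'position': array([ 0.17911635, -0.51971566,  0.23080967]), 'eef_rot': array([[ 3.25756981e-01, -9.45453506e-01, -2.39482801e-04],
       [-9.45452972e-01, -3.25757053e-01,  1.01030504e-03],
       [-1.03320965e-03, -1.02694194e-04, -9.99999461e-01]]), 'ft_force': array([-0.0114027 , -0.1541561 ,  0.08657363]), 'torque': array([ 0.03263016, -0.01087627, -0.01867191]), 'finger_gap': 1.0015157786312598}
```

View pics/top0.png

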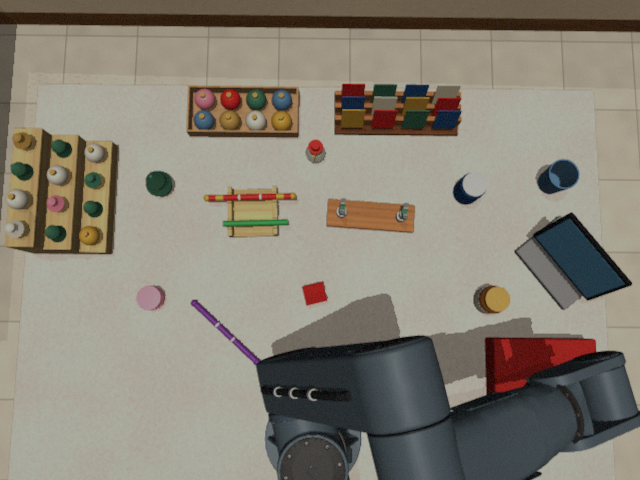

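View pics/side0.png

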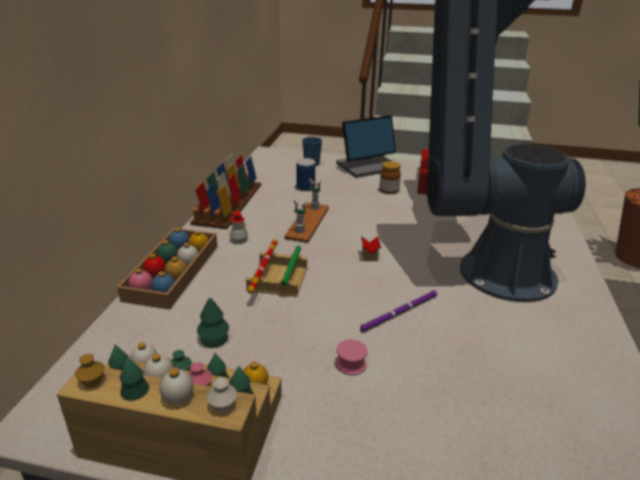

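The top view shows three rod-like things: the red rod with gold bands at about (250,197), the green spare at (255,223) and a purple rod at (225,330). I choose the red one, in the rest's far groove. The stand is at (370,215), the snowman at (316,150) and the house at (315,293). Next is a close crop and measurements.

```bash
python3 - <<'E'
from h import *
import pickle
g=pickle.load(open("top0.pkl","rb")); s=pickle.load(open("side0.pkl","rb"))
im=g["frame"][:,:,::-1]
cv2.imwrite("pics/crop0.png",cv2.resize(im[140:250,195:425],None,fx=3.4,fy=3.4,interpolation=cv2.INTER_CUBIC))
cv2.imwrite("pics/crop1.png",cv2.resize(s["frame"][170:300,230:340,::-1],None,fx=4.5,fy=4.5,interpolation=cv2.INTER_CUBIC))
hsv=cv2.cvtColor(g["frame"],cv2.COLOR_RGB2HSV)
# rod: red+gold saturated
roi=np.zeros(hsv.shape[:2],bool); roi[185:208,198:302]=1
H,S,V=[hsv[...,i].astype(int) for i in range(3)]
red=roi&((H<8)|(H>172))&(S>150)&(V>90)
gold=roi&(H>=12)&(H<30)&(S>170)&(V>130)
allm=red|gold
ys,xs=np.nonzero(allm); print("all x",xs.min(),xs.max(), len(xs))
vx,vy,x0,y0=cv2.fitLine(np.c_[xs,ys].astype(np.float32),cv2.DIST_HUBER,0,.01,.01).ravel(); print(vx,vy,x0,y0)
for m,n in((red,"red"),(gold,"gold")):
    k,l,st,c=cv2.connectedComponentsWithStats(m.astype(np.uint8))
    for i in range(1,k):
        if st[i,4]>8: print(n,st[i],c[i].round(1), onz(g,*(c[i]),0.047).round(4))
for u in (xs.min()-.5,xs.max()+.5):
    print(onz(g,u,y0+(u-x0)*vy/vx,0.045).round(4))
# stand base contour
b=(H>=3)&(H<16)&(S>90)&(V>90); r=np.zeros_like(b); r[190:240,320:422]=1; b&=r
cs,_=cv2.findContours(b.astype(np.uint8),cv2.RETR_EXTERNAL,cv2.CHAIN_APPROX_NONE)
c=max(cs,key=cv2.contourArea); rr=cv2.minAreaRect(c); print(rr)
bp=cv2.boxPoints(rr); P=np.array([onz(g,*p,0.015) for p in bp]); print(P.round(4),P.mean(0), [np.linalg.norm(P[i]-P[i-1]).round(4) for i in range(4)])
E
```

```text
all x 205 295 385
0.999758 -0.021997385 250.84297 196.81836
red [224 194  14   7  71] [230.2 197. ] [0.6217 0.2258 0.047 ]
red [241 194  18   6 101] [249.7 196.6] [0.6233 0.1745 0.047 ]
red [262 194  14   6  80] [268.2 196.4] [0.6245 0.1254 0.047 ]
red [284 194   7   5  31] [286.6 196. ] [0.6259 0.0768 0.047 ]
red [209 196   7   5  31] [211.6 198.1] [0.6183 0.2749 0.047 ]
gold [290 193   6   6  19] [292.3 195.7] [0.627  0.0619 0.047 ]
gold [205 195   4   6  16] [206.6 197.5] [0.6197 0.2882 0.047 ]
gold [276 197   8   2  16] [279.5 197.5] [0.6218 0.0955 0.047 ]
[0.6191 0.2941 0.045 ]
[0.6272 0.0533 0.045 ]
((370.4223327636719, 215.36917114257812), (87.10537719726562, 27.098894119262695), 4.289153099060059)
[[ 0.5529 -0.0287  0.015 ]
 [ 0.627  -0.0336  0.015 ]
 [ 0.6116 -0.2684  0.015 ]
 [ 0.5377 -0.262   0.015 ]] [ 0.58229195 -0.14814134  0.015     ] [np.float64(0.2338), np.float64(0.0742), np.float64(0.2353), np.float64(0.0742)]
```

View pics/crop0.png

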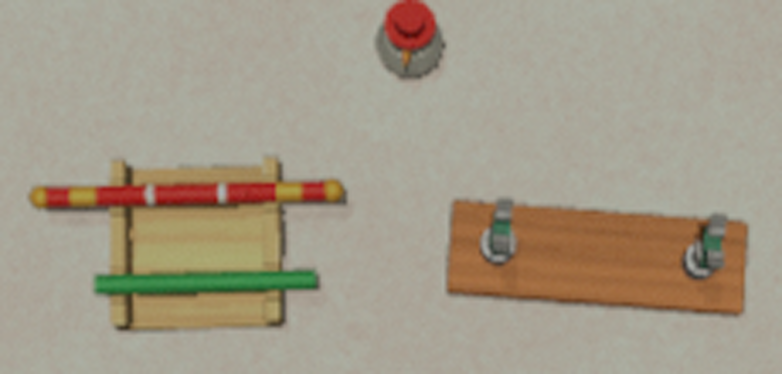

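View pics/crop1.png

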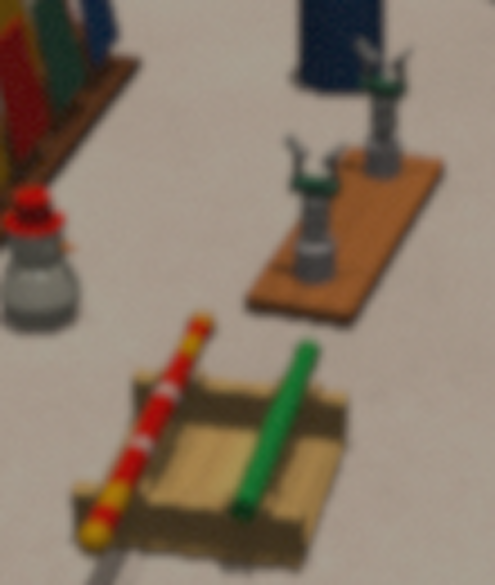

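The crop confirms it: red tube, two gold bands, two white rings and gold ball ends, in the far groove, with the plain green spare in the near one. The stand's clips are at crop (504,215) and (715,235). I'll check the clip positions by triangulating the green heads from both views.

```bash
python3 - <<'E'
from h import *
import pickle
g=pickle.load(open("top0.pkl","rb")); s=pickle.load(open("side0.pkl","rb"))
def greens(f,roi):
    hsv=cv2.cvtColor(f,cv2.COLOR_RGB2HSV).astype(int); m=np.zeros(f.shape[:2],np.uint8)
    y0,y1,x0,x1=roi; h=hsv[y0:y1,x0:x1]
    m[y0:y1,x0:x1]=(h[...,0]>60)&(h[...,0]<90)&(h[...,1]>90)&(h[...,2]>25)
    k,l,st,c=cv2.connectedComponentsWithStats(m)
    return [(c[i].round(1),st[i]) for i in range(1,k) if st[i,4]>5]
a=greens(g["frame"],(195,240,330,420)); b=greens(s["frame"],(180,220,290,325))
print(a);print(b)
c=np.array([.5823,-.1481]);u=np.array([.0654,.9979])
for n,t in(("l",.08),("r",-.08)):
    p=np.r_[c+t*u,.095]; print(n,p.round(4),"head top ~.087 top px",np.round(proj(g,np.r_[p[:2],.087]),1),"side px",np.round(proj(s,np.r_[p[:2],.084]),1))
def tri(p,q):
    e1,d1=ray(g,*p);e2,d2=ray(s,*q);A=np.c_[d1,-d2];t=np.linalg.lstsq(A,e2-e1,rcond=None)[0]
    x,y=e1+d1*t[0],e2+d2*t[1]; return ((x+y)/2).round(4),np.linalg.norm(x-y).round(4)
a=sorted(a,key=lambda r:r[0][0]); b=sorted(b,key=lambda r:-r[0][1])
for i in range(min(2,len(a),len(b))): print(tri(a[i][0],b[i][0]))
for i in a: print(onz(g,*i[0],.085))
E
```

```text
[(array([342.4, 206.2]), array([340, 205,   5,   4,  13], dtype=int32)), (array([403.8, 211. ]), array([402, 209,   5,   5,  17], dtype=int32))]
[(array([313.6, 188.4]), array([312, 187,   5,   3,   9], dtype=int32)), (array([298.8, 210.7]), array([297, 210,   5,   2,   6], dtype=int32))]
l [ 0.5875 -0.0683  0.095 ] head top ~.087 top px [342.1 208. ] side px [299.2 210.6]
r [ 0.5771 -0.2279  0.095 ] head top ~.087 top px [404.1 212.7] side px [314.6 188.8]
(array([ 0.5911, -0.0696,  0.083 ]), np.float64(0.0039))
(array([ 0.5809, -0.2275,  0.0854]), np.float64(0.0016))
[ 0.59265262 -0.06924259  0.085     ]
[ 0.5817918  -0.22745124  0.085     ]
```

Emit:
{"name": "move_arm", "arguments": {"targets": [[[35,55,0,0,0,9],[35,55,0,0,0,9],[35,55,0,0,0,9],[35,55,0,0,0,9],[35,55,0,0,0,9],[35,55,0,0,0,9],[35,55,0,0,0,9],[35,55,0,0,0,9]]], "gripper": 0.1}}

```text
clock: 1.1
position: [0.4483, -0.0962, 0.2313]
eef_rot: [[1.0, 0.023, 0.0], [0.023, -1.0, -0.0], [0.0, 0.0, -1.0]]
ft_force: [0.7, -1.0, 0.2]
finger_gap: 0.547
```

Emit:
{"name": "move_arm", "arguments": {"targets": [[[35,54,0,0,0,0.9],[35,54,0,0,0,0],[35,54,0,0,0,0],[35,54,-20,0,0,0],[35,54,-30,0,0,0],[0,0,-30,0,0,0],[0,0,-20,0,0,0],[0,0,-5,0,0,0]]]}}

```text
clock: 2.1
position: [0.6121, 0.1567, 0.1297]
eef_rot: [[0.999, 0.034, -0.003], [0.033, -0.999, -0.001], [-0.003, 0.0, -1.0]]
ft_force: [0.5, 0.1, 0.7]
finger_gap: 0.55
```

```bash
python3 - <<'E'
from h import *
import pickle
g=grab("top","pics/top1.png"); s=grab("side","pics/side1.png")
o=manip.get_obs(); print(o["position"],o["eef_rot"][:,0],o["ft_force"])
a=cv2.resize(g["frame"][130:260,180:320,::-1],(400,372)); b=cv2.resize(s["frame"][190:320,210:350,::-1],(400,372)); cv2.imwrite("pics/c1.png",np.hstack([a,b]))
E
```

```text
[0.61275146 0.15668552 0.1311864 ] [ 9.99447795e-01  3.32214399e-02 -6.63974187e-04] [ 0.06410832 -0.42046778  0.4653557 ]
```

View pics/c1.png

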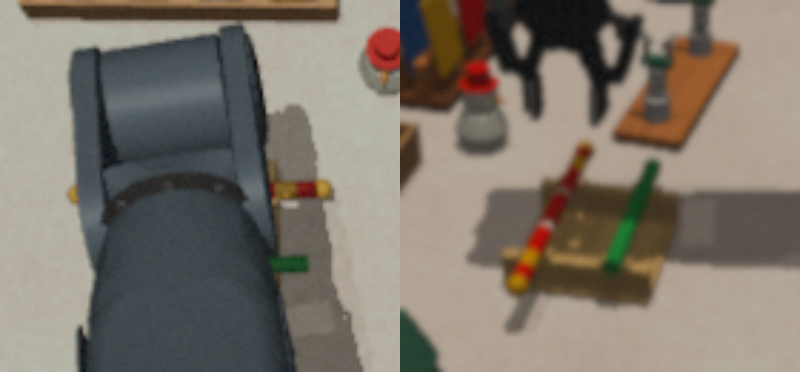

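In the right half of the side crop, the half-open fingers (about 535–600,110) hang above the rest. The arm stopped about 10 mm short in x and 17 mm short in y, so I'll correct that and descend.

Emit:
{"name": "move_arm", "arguments": {"targets": [[[5,9,0,0,0,0],[5,8,0,0,0,0],[0,0,-20,0,0,0],[0,0,-25,0,0,0],[0,0,-25,0,0,0],[0,0,-20,0,0,0],[0,0,-14,0,0,0],[0,0,0,0,0,0]]]}}

```text
clock: 3.2
position: [0.6224, 0.1737, 0.0263]
eef_rot: [[0.999, 0.033, -0.002], [0.033, -0.999, -0.0], [-0.002, 0.0, -1.0]]
ft_force: [-0.7, 0.5, 0.8]
finger_gap: 0.55
```

Closing on the rod.

Emit:
{"name": "move_arm", "arguments": {"targets": [[[0,0,0,0,0,0],[0,0,0,0,0,0],[0,0,0,0,0,0],[0,0,0,0,0,0],[0,0,0,0,0,0],[0,0,0,0,0,0],[0,0,0,0,0,0],[0,0,0,0,0,0]]], "gripper": -1, "force": 40}}

```text
clock: 4.2
position: [0.6234, 0.1739, 0.0282]
eef_rot: [[0.999, 0.033, 0.001], [0.033, -0.999, 0.0], [0.001, -0.0, -1.0]]
ft_force: [-0.8, 0.1, 5.9]
finger_gap: 0.166
```

Emit:
{"name": "move_arm", "arguments": {"targets": [[[0,0,10,0,0,0],[0,0,20,0,0,0],[0,0,25,0,0,0],[0,0,30,0,0,0],[0,0,30,0,0,0],[0,0,25,0,0,0],[0,0,0,0,0,0],[0,0,0,0,0,0]]]}}

```text
clock: 5.2
position: [0.6224, 0.1737, 0.1669]
eef_rot: [[0.999, 0.033, -0.001], [0.033, -0.999, -0.0], [-0.001, 0.0, -1.0]]
ft_force: [-1.0, -1.0, -0.9]
finger_gap: 0.174
```

```bash
python3 - <<'E'
from h import *
g=grab("top","pics/top2.png"); s=grab("side","pics/side2.png")
o=manip.get_obs(); print(o["position"],o["eef_rot"][:,0],o["ft_force"])
a=cv2.resize(g["frame"][130:260,180:320,::-1],(400,372)); b=cv2.resize(s["frame"][170:300,210:350,::-1],(400,372)); cv2.imwrite("pics/c2.png",np.hstack([a,b]))
E
```

```text
[0.62230886 0.17370008 0.16627739] [ 0.99944214  0.03334883 -0.00180544] [ 0.00318862  0.21547968 -0.6728488 ]
```

View pics/c2.png

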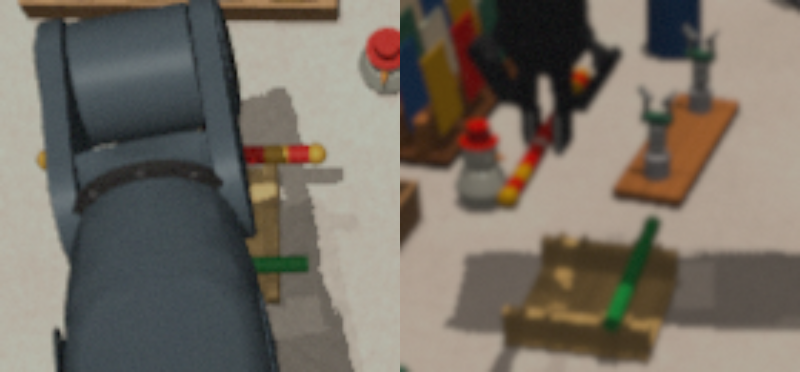

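The rod is held level above the rest (left crop, ball end at (317,154)) and the green rod is undisturbed. Now the traverse to the stand, turning -5.7°.

Emit:
{"name": "move_arm", "arguments": {"targets": [[[-4,-30,0,0,0,-0.9],[-6,-50,0,0,0,-0.9],[-6,-55,0,0,0,-0.9],[-6,-55,0,0,0,-1],[-6,-50,0,0,0,-1],[-6,-50,0,0,0,-1],[-4,-32,0,0,0,0],[0,0,0,0,0,0]]]}}

```text
clock: 6.3
position: [0.5842, -0.1501, 0.1665]
eef_rot: [[0.998, -0.069, -0.001], [-0.069, -0.998, 0.0], [-0.001, -0.0, -1.0]]
ft_force: [-0.1, 1.0, -0.8]
finger_gap: 0.172
```

```bash
python3 - <<'E'
from h import *
g=grab("top","pics/top3.png"); s=grab("side","pics/side3.png")
o=manip.get_obs(); print(o["position"],o["eef_rot"][:,0],o["ft_force"])
a=cv2.resize(g["frame"][140:270,300:440,::-1],(400,372)); b=cv2.resize(s["frame"][110:240,240:380,::-1],(400,372)); cv2.imwrite("pics/c3.png",np.hstack([a,b]))
E
```

```text
[ 0.58460076 -0.14787429  0.16667832] [ 0.99778247 -0.06654911 -0.0011649 ] [ 0.53834478  0.9158079  -0.51597788]
```

View pics/c3.png

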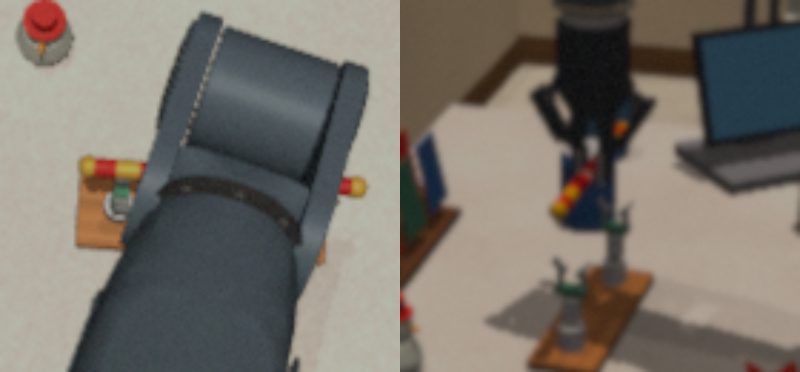

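```bash
python3 - <<'E'
from h import *
import pickle
g0=pickle.load(open("top0.pkl","rb"))
im=cv2.imread("pics/top3.png")[:,:,::-1]; hsv=cv2.cvtColor(np.ascontiguousarray(im),cv2.COLOR_RGB2HSV).astype(int)
H,S,V=[hsv[...,i] for i in range(3)]
roi=np.zeros(H.shape,bool); roi[190:212,322:352]=1; roi[195:212,418:432]=1
for n,m in(("red",((H<8)|(H>172))&(S>150)&(V>80)),("gold",(H>=14)&(H<30)&(S>150)&(V>110))):
    k,l,st,c=cv2.connectedComponentsWithStats((roi&m).astype(np.uint8))
    for i in range(1,k):
        if st[i,4]>4: print(n,st[i],c[i].round(1),onz(g0,*c[i],.187).round(4))
cv2.imwrite("pics/c3b.png",cv2.resize(im[185:225,322:435,::-1],None,fx=7,fy=7))
E
```

```text
red [333 196   7   7  38] [336.5 198.6] [ 0.5908 -0.0501  0.187 ]
red [419 202   4   6  19] [420.6 205. ] [ 0.5775 -0.2523  0.187 ]
gold [328 195   5   7  31] [330.2 198. ] [ 0.5923 -0.0349  0.187 ]
gold [341 196   8   3  13] [344.2 196.8] [ 0.5956 -0.0685  0.187 ]
gold [341 199   8   4  20] [344.6 200.6] [ 0.5861 -0.0695  0.187 ]
gold [423 202   5   7  27] [424.8 205. ] [ 0.5776 -0.2622  0.187 ]
gold [329 210   5   2   7] [331.1 210.6] [ 0.5616 -0.0375  0.187 ]
```

View pics/c3b.png

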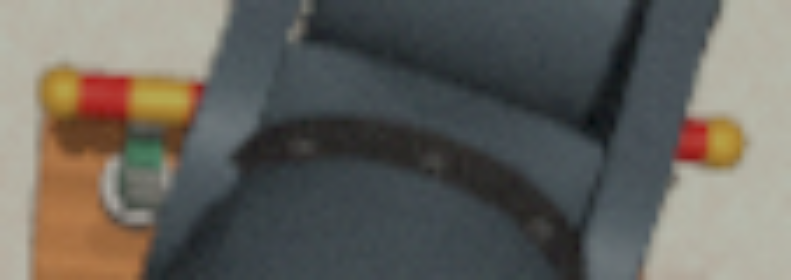

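The rod's bands line up: the left band centre is at y≈-0.069 against seat_l at about -0.069, and mid-rod is at (0.585,-0.1486). Lowering to just above the lips.

Emit:
{"name": "move_arm", "arguments": {"targets": [[[0,0,-12,0,0,0],[0,0,-14,0,0,0],[0,0,-14,0,0,0],[0,0,-12,0,0,0],[0,0,-8,0,0,0],[0,0,-6,0,0,0],[0,0,-4,0,0,0],[0,0,0,0,0,0]]]}}

```text
clock: 7.4
position: [0.5849, -0.1482, 0.0973]
eef_rot: [[0.998, -0.066, -0.0], [-0.066, -0.998, -0.0], [-0.0, 0.0, -1.0]]
ft_force: [-0.1, -0.1, 0.2]
finger_gap: 0.171
```

```bash
python3 - <<'E'
from h import *
g=grab("top","pics/top4.png"); s=grab("side","pics/side4.png")
o=manip.get_obs(); print(o["position"],o["eef_rot"][:,0],o["ft_force"])
a=cv2.resize(g["frame"][180:240,310:440,::-1],(800,370)); b=cv2.resize(s["frame"][150:250,260:360,::-1],(450,450)); cv2.imwrite("pics/c4.png",a);cv2.imwrite("pics/c4s.png",b)
E
```

```text
[ 0.58504353 -0.14827501  0.09763298] [ 9.97811242e-01 -6.61245891e-02  5.13505139e-04] [-0.44697776 -0.16267553 -0.9699617 ]
```

View pics/c4.png

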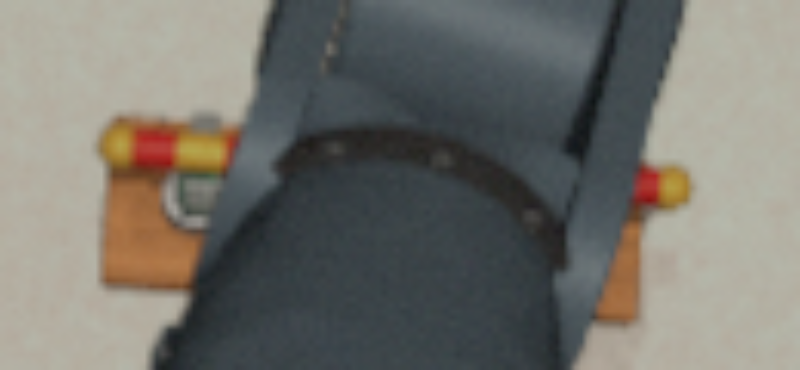

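View pics/c4s.png

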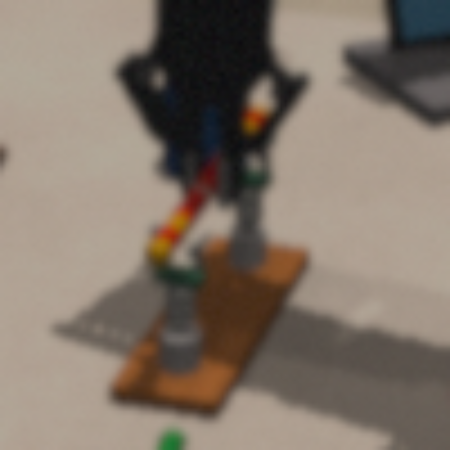

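The rod lies between the guides: the l clip's guide tips show just above and below it at crop (205,120) and (200,185). I'll lower the last few mm onto the lips, shifted slightly in -x.

Emit:
{"name": "move_arm", "arguments": {"targets": [[[-1,0,0,0,0,0],[0,0,-1,0,0,0],[0,0,-1,0,0,0],[0,0,-1,0,0,0],[0,0,-1,0,0,0],[0,0,-1,0,0,0],[0,0,0,0,0,0],[0,0,0,0,0,0]]]}}

```text
clock: 8.5
position: [0.5839, -0.1482, 0.0924]
eef_rot: [[0.998, -0.066, -0.0], [-0.066, -0.998, -0.0], [-0.0, 0.0, -1.0]]
ft_force: [-2.1, 0.9, 2.9]
finger_gap: 0.169
```

Emit:
{"name": "move_arm", "arguments": {"targets": [[[-1,0,0,0,0,0],[0,0,0,0,0,0],[0,0,0,0,0,0],[0,0,0,0,0,0],[0,0,10,0,0,0],[0,0,20,0,0,0],[0,0,20,0,0,0],[0,0,0,0,0,0]]], "gripper": -0.1}}

```text
clock: 9.5
position: [0.5837, -0.1484, 0.1441]
eef_rot: [[0.998, -0.066, 0.003], [-0.066, -0.998, -0.001], [0.003, 0.001, -1.0]]
ft_force: [0.0, -0.2, 0.3]
finger_gap: 0.448
```

```bash
python3 - <<'E'
from h import *
g=grab("top","pics/top5.png"); s=grab("side","pics/side5.png")
o=manip.get_obs(); print(o["position"],o["eef_rot"][:,0],o["ft_force"])
a=cv2.resize(g["frame"][180:240,310:440,::-1],(800,370)); b=cv2.resize(s["frame"][150:250,260:360,::-1],(450,450)); cv2.imwrite("pics/c5.png",a);cv2.imwrite("pics/c5s.png",b)
E
```

```text
[ 0.58271974 -0.14814093  0.1421291 ] [ 9.97813654e-01 -6.60901398e-02 -7.01434651e-05] [ 0.35789425 -0.88050705 -0.3690818 ]
```

View pics/c5.png

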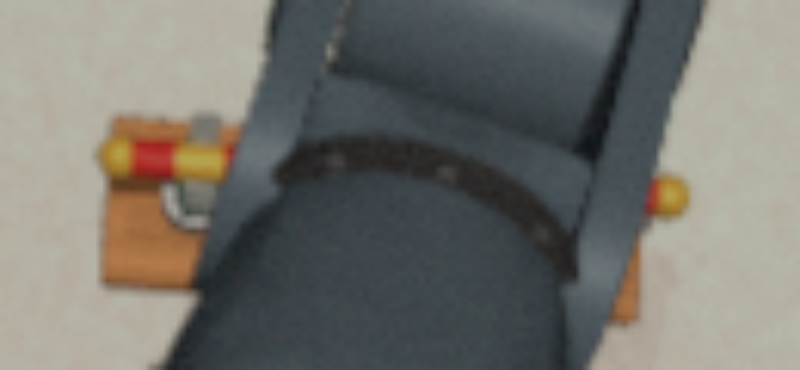

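View pics/c5s.png

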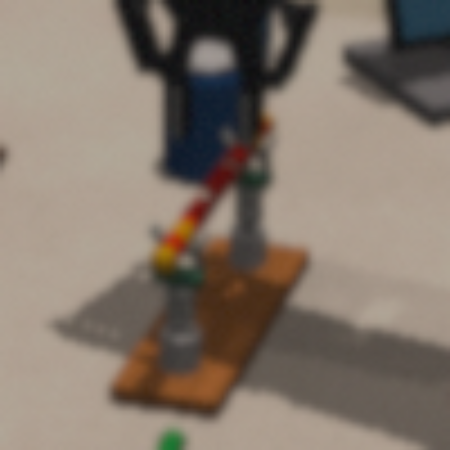

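The rod now rests on both clips' lips, with ball ends at crop (117,157) and (672,195). I'll measure where it lies, then shut the fingers and go to a point 25 mm inboard of the l clip.

```bash
python3 - <<'E'
from h import *
import pickle
g0=pickle.load(open("top0.pkl","rb"))
im=cv2.imread("pics/top5.png")[:,:,::-1]; hsv=cv2.cvtColor(np.ascontiguousarray(im),cv2.COLOR_RGB2HSV).astype(int)
H,S,V=[hsv[...,i] for i in range(3)]
roi=np.zeros(H.shape,bool); roi[196:212,322:348]=1; roi[203:216,412:425]=1
for n,m in(("red",((H<8)|(H>172))&(S>150)&(V>80)),("gold",(H>=14)&(H<30)&(S>150)&(V>110))):
    k,l,st,c=cv2.connectedComponentsWithStats((roi&m).astype(np.uint8))
    for i in range(1,k):
        if st[i,4]>4: print(n,st[i],c[i].round(1),onz(g0,*c[i],.111).round(4))
E
```

```text
red [332 203   6   6  36] [334.5 205.5] [ 0.5891 -0.048   0.111 ]
red [415 209   2   5   5] [415.8 211. ] [ 0.5772 -0.2538  0.111 ]
gold [327 200   6   9  30] [329.  204.2] [ 0.5924 -0.034   0.111 ]
gold [334 200  13   9  39] [341.2 204.9] [ 0.5908 -0.0649  0.111 ]
gold [417 209   5   6  22] [418.6 211.5] [ 0.576 -0.261  0.111]
```

Emit:
{"name": "move_arm", "arguments": {"targets": [[[0,15,0,0,0,0],[1,15,0,0,0,0],[1,15,0,0,0,0],[1,10,0,0,0,0],[0,0,0,0,0,0],[0,0,0,0,0,0],[0,0,0,0,0,0],[0,0,0,0,0,0]]], "gripper": -1}}

```text
clock: 10.6
position: [0.5858, -0.0935, 0.1423]
eef_rot: [[0.998, -0.067, -0.0], [-0.067, -0.998, -0.0], [-0.0, 0.0, -1.0]]
ft_force: [-0.1, -0.4, 0.4]
finger_gap: -0.002
```

Emit:
{"name": "move_arm", "arguments": {"targets": [[[0.5,0,-10,0,0,0],[0,0,-10,0,0,0],[0,0,-3,0,0,0],[0,0,-3,0,0,0],[0,0,-2,0,0,0],[0,0,-2,0,0,0],[0,0,-2,0,0,0],[0,0,0,0,0,0]]]}}

```text
clock: 11.6
position: [0.5865, -0.0931, 0.1105]
eef_rot: [[0.998, -0.066, 0.0], [-0.066, -0.998, 0.0], [0.0, -0.0, -1.0]]
ft_force: [-1.2, 2.0, 4.2]
finger_gap: 0.002
```

Emit:
{"name": "move_arm", "arguments": {"targets": [[[0,0,-0.5,0,0,0],[0,0,-0.5,0,0,0],[0,0,-0.5,0,0,0],[0,0,-0.5,0,0,0],[0,0,-0.5,0,0,0],[0,0,-0.5,0,0,0],[0,0,-0.5,0,0,0],[0,0,-0.5,0,0,0]]]}}

```text
clock: 12.6
position: [0.5865, -0.0932, 0.1065]
eef_rot: [[0.998, -0.066, 0.0], [-0.066, -0.998, -0.0], [0.0, 0.0, -1.0]]
ft_force: [-1.0, 2.6, 5.7]
finger_gap: 0.001
```

Emit:
{"name": "move_arm", "arguments": {"targets": [[[0,0,-0.5,0,0,0],[0,0,-0.5,0,0,0],[0,0,-0.5,0,0,0],[0,0,-0.5,0,0,0],[0,0,-0.5,0,0,0],[0,0,-0.5,0,0,0],[0,0,0,0,0,0],[0,0,0,0,0,0]]]}}

```text
clock: 13.6
position: [0.5866, -0.0933, 0.1037]
eef_rot: [[0.998, -0.066, 0.001], [-0.066, -0.998, -0.0], [0.001, 0.0, -1.0]]
ft_force: [-0.8, 2.4, 6.8]
finger_gap: 0.0
```

Emit:
{"name": "move_arm", "arguments": {"targets": [[[0,0,-0.5,0,0,0],[0,0,-0.5,0,0,0],[0,0,-0.5,0,0,0],[0,0,-0.5,0,0,0],[0,0,-0.5,0,0,0],[0,0,-0.5,0,0,0],[0,0,0,0,0,0],[0,0,0,0,0,0]]]}}

```text
clock: 14.6
position: [0.5867, -0.0934, 0.1008]
eef_rot: [[0.998, -0.066, 0.001], [-0.066, -0.998, -0.0], [0.001, 0.0, -1.0]]
ft_force: [-0.8, 2.5, 8.1]
finger_gap: 0.0
```

Emit:
{"name": "move_arm", "arguments": {"targets": [[[0,0,-0.4,0,0,0],[0,0,-0.4,0,0,0],[0,0,-0.4,0,0,0],[0,0,-0.4,0,0,0],[0,0,-0.4,0,0,0],[0,0,0,0,0,0],[0,0,0,0,0,0],[0,0,0,0,0,0]]]}}

```text
clock: 15.6
position: [0.5866, -0.0935, 0.0984]
eef_rot: [[0.998, -0.066, 0.001], [-0.066, -0.998, -0.0], [0.001, 0.0, -1.0]]
ft_force: [0.8, -1.1, 4.9]
finger_gap: 0.003
```

That is a snap: the force fell from 8.1 to 4.9 N. Lifting to look, then on to the other end.

Emit:
{"name": "move_arm", "arguments": {"targets": [[[0,0,10,0,0,0],[0,0,15,0,0,0],[0,0,15,0,0,0],[-2,-30,0,0,0,0],[-2,-30,0,0,0,0],[-2,-30,0,0,0,0],[-1,-20,0,0,0,0],[0,0,0,0,0,0]]]}}

```text
clock: 16.6
position: [0.5793, -0.2041, 0.1387]
eef_rot: [[0.998, -0.068, 0.0], [-0.068, -0.998, -0.0], [0.0, 0.0, -1.0]]
ft_force: [0.9, 0.6, -0.1]
finger_gap: -0.006
```

```bash
python3 - <<'E'
from h import *
g=grab("top","pics/top6.png"); s=grab("side","pics/side6.png")
o=manip.get_obs(); print(o["position"],o["eef_rot"][:,0],o["ft_force"])
a=cv2.resize(g["frame"][180:240,310:440,::-1],(800,370)); b=cv2.resize(s["frame"][150:250,260:360,::-1],(450,450)); cv2.imwrite("pics/c6.png",a);cv2.imwrite("pics/c6s.png",b)
E
```

```text
[ 0.57937633 -0.20267852  0.13845437] [ 9.97811011e-01 -6.61299503e-02 -1.27737650e-04] [-0.04412438 -0.2566025   0.39386944]
```

View pics/c6.png

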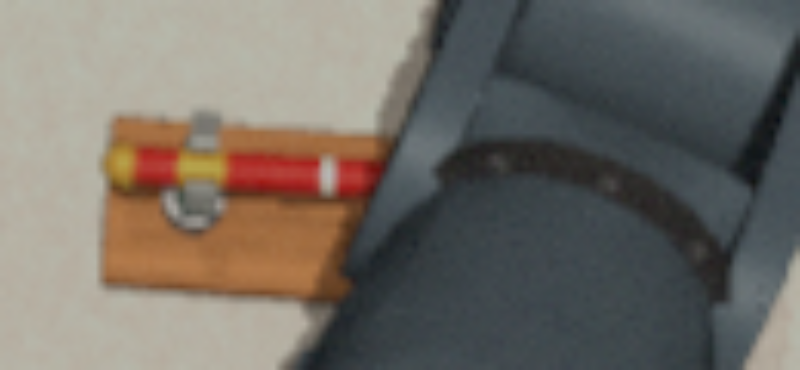

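View pics/c6s.png

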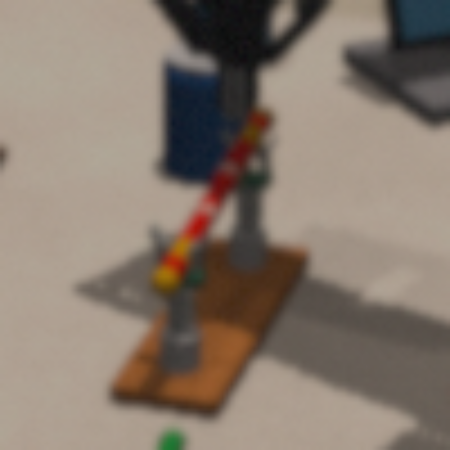

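The l end is home with its gold band centred in the clip, at crop (203,165). The r end is still up on the lips. Pressing the r side.

Emit:
{"name": "move_arm", "arguments": {"targets": [[[0,0,-10,0,0,0],[0,0,-8,0,0,0],[0,0,-3,0,0,0],[0,0,-3,0,0,0],[0,0,-2,0,0,0],[0,0,-2,0,0,0],[0,0,-2,0,0,0],[0,0,0,0,0,0]]]}}

```text
clock: 17.7
position: [0.5795, -0.2034, 0.1085]
eef_rot: [[0.998, -0.066, 0.0], [-0.066, -0.998, -0.0], [0.0, 0.0, -1.0]]
ft_force: [-2.0, -1.9, 4.0]
finger_gap: 0.002
```

Emit:
{"name": "move_arm", "arguments": {"targets": [[[0,0,-0.5,0,0,0],[0,0,-0.5,0,0,0],[0,0,-0.5,0,0,0],[0,0,-0.5,0,0,0],[0,0,-0.5,0,0,0],[0,0,-0.5,0,0,0],[0,0,-0.5,0,0,0],[0,0,-0.5,0,0,0]]]}}

```text
clock: 18.7
position: [0.5795, -0.2033, 0.1044]
eef_rot: [[0.998, -0.066, 0.0], [-0.066, -0.998, -0.0], [0.0, 0.0, -1.0]]
ft_force: [-0.7, -2.5, 5.1]
finger_gap: -0.001
```

Emit:
{"name": "move_arm", "arguments": {"targets": [[[0,0,-0.5,0,0,0],[0,0,-0.5,0,0,0],[0,0,-0.5,0,0,0],[0,0,-0.5,0,0,0],[0,0,-0.5,0,0,0],[0,0,-0.5,0,0,0],[0,0,-0.5,0,0,0],[0,0,-0.5,0,0,0]]]}}

```text
clock: 19.7
position: [0.5796, -0.2033, 0.1006]
eef_rot: [[0.998, -0.066, 0.001], [-0.066, -0.998, -0.0], [0.001, 0.0, -1.0]]
ft_force: [-1.2, -3.6, 7.5]
finger_gap: -0.0
```

Emit:
{"name": "move_arm", "arguments": {"targets": [[[0,0,-0.5,0,0,0],[0,0,-0.5,0,0,0],[0,0,-0.5,0,0,0],[0,0,-0.5,0,0,0],[0,0,0,0,0,0],[0,0,0,0,0,0],[0,0,0,0,0,0],[0,0,0,0,0,0]]]}}

```text
clock: 20.7
position: [0.5796, -0.2033, 0.0987]
eef_rot: [[0.998, -0.066, 0.001], [-0.066, -0.998, -0.0], [0.001, 0.0, -1.0]]
ft_force: [-0.8, -3.7, 8.4]
finger_gap: -0.004
```

Emit:
{"name": "move_arm", "arguments": {"targets": [[[0,0,-0.4,0,0,0],[0,0,-0.4,0,0,0],[0,0,-0.4,0,0,0],[0,0,-0.4,0,0,0],[0,0,0,0,0,0],[0,0,0,0,0,0],[0,0,0,0,0,0],[0,0,0,0,0,0]]]}}

```text
clock: 21.7
position: [0.5796, -0.2033, 0.0972]
eef_rot: [[0.998, -0.066, 0.001], [-0.066, -0.998, -0.0], [0.001, 0.0, -1.0]]
ft_force: [-1.3, -2.6, 8.6]
finger_gap: 0.0
```

Emit:
{"name": "move_arm", "arguments": {"targets": [[[0,0,-0.4,0,0,0],[0,0,-0.4,0,0,0],[0,0,-0.4,0,0,0],[0,0,-0.4,0,0,0],[0,0,0,0,0,0],[0,0,0,0,0,0],[0,0,0,0,0,0],[0,0,0,0,0,0]]]}}

```text
clock: 22.7
position: [0.5797, -0.2033, 0.0957]
eef_rot: [[0.998, -0.066, 0.001], [-0.066, -0.998, -0.0], [0.001, 0.0, -1.0]]
ft_force: [-1.6, -3.5, 8.7]
finger_gap: -0.002
```

Emit:
{"name": "move_arm", "arguments": {"targets": [[[0,0,-0.4,0,0,0],[0,0,-0.4,0,0,0],[0,0,-0.4,0,0,0],[0,0,-0.4,0,0,0],[0,0,0,0,0,0],[0,0,0,0,0,0],[0,0,0,0,0,0],[0,0,0,0,0,0]]]}}

```text
clock: 23.7
position: [0.5797, -0.2034, 0.0942]
eef_rot: [[0.998, -0.066, 0.001], [-0.066, -0.998, -0.0], [0.001, 0.0, -1.0]]
ft_force: [-1.9, -4.0, 8.5]
finger_gap: 0.002
```

Emit:
{"name": "move_arm", "arguments": {"targets": [[[0,0,-0.4,0,0,0],[0,0,-0.4,0,0,0],[0,0,-0.4,0,0,0],[0,0,-0.4,0,0,0],[0,0,0,0,0,0],[0,0,0,0,0,0],[0,0,0,0,0,0],[0,0,0,0,0,0]]]}}

```text
clock: 24.7
position: [0.5797, -0.2032, 0.0922]
eef_rot: [[0.998, -0.066, 0.001], [-0.066, -0.998, -0.0], [0.001, 0.0, -1.0]]
ft_force: [0.0, -3.0, 6.0]
finger_gap: 0.002
```

A second snap: the force fell from 8.5 to 6.0 N. Raising and swinging clear to check both ends.

Emit:
{"name": "move_arm", "arguments": {"targets": [[[0,0,20,0,0,0],[0,0,50,0,0,0],[0,0,50,0,0,0],[-50,-20,20,0,0,0],[-55,-25,0,0,0,0],[-55,-30,0,0,0,0],[-55,-30,0,0,0,0],[-40,-30,0,0,0,0]]]}}

```text
clock: 25.7
position: [0.3226, -0.338, 0.2327]
eef_rot: [[0.998, -0.066, 0.0], [-0.066, -0.998, 0.001], [0.0, -0.001, -1.0]]
ft_force: [1.3, -0.9, -0.0]
finger_gap: -0.002
```

```bash
python3 - <<'E'
from h import *
import pickle
g=grab("top","pics/top7.png"); s=grab("side","pics/side7.png"); pickle.dump((g,s),open("f7.pkl","wb"))
o=manip.get_obs(); print(o["position"],o["ft_force"])
a=cv2.resize(g["frame"][180:240,310:440,::-1],(800,370)); b=cv2.resize(s["frame"][150:250,260:360,::-1],(590,590),interpolation=cv2.INTER_CUBIC); cv2.imwrite("pics/c7.png",a);cv2.imwrite("pics/c7s.png",b)
E
```

```text
[ 0.32178531 -0.33941217  0.23268423] [ 0.80018072 -0.61966764  0.44665761]
```

View pics/c7.png

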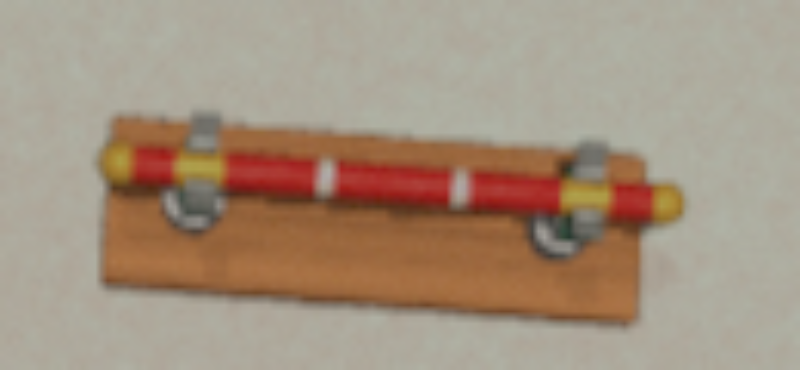

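View pics/c7s.png

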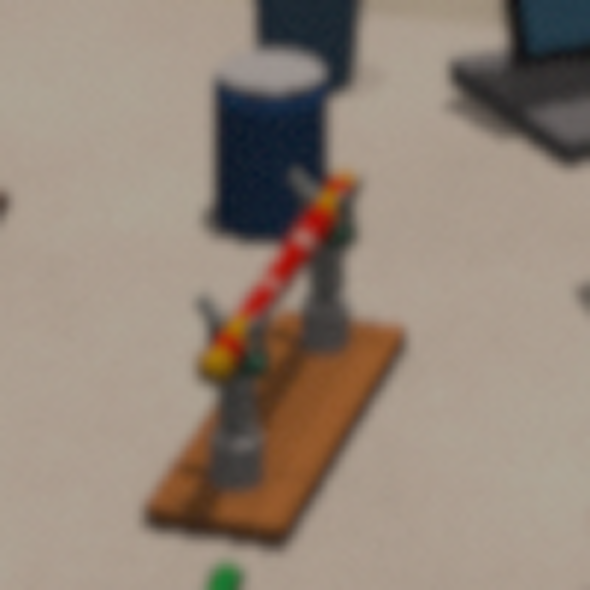

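Both gold bands sit centred between their clip fingers, at crop (200,168) and (587,197), and the posts look up. I'll check the height by triangulating both ball ends and compare the bystanders with the start image.

```bash
python3 - <<'E'
from h import *
import pickle
g,s=pickle.load(open("f7.pkl","rb"))
def tri(p,q):
    e1,d1=ray(g,*p);e2,d2=ray(s,*q);t=np.linalg.lstsq(np.c_[d1,-d2],e2-e1,rcond=None)[0]
    x,y=e1+d1*t[0],e2+d2*t[1]; return ((x+y)/2).round(4),np.linalg.norm(x-y).round(4)
def blobs(f,roi):
    y0,y1,x0,x1=roi; h=cv2.cvtColor(f,cv2.COLOR_RGB2HSV).astype(int)[y0:y1,x0:x1]
    m=((h[...,0]>=11)&(h[...,0]<32)&(h[...,1]>150)&(h[...,2]>90)).astype(np.uint8)
    k,l,st,c=cv2.connectedComponentsWithStats(m); return [((c[i]+[x0,y0]).round(1),st[i,4]) for i in range(1,k) if st[i,4]>2]
a=blobs(g["frame"],(195,222,320,425)); b=blobs(s["frame"],(175,220,290,325)); print(a);print(b)
for n,p in (("l ball .0975",None),):
    pass
c=np.array([.583,-.1485]);u=np.array([.0654,.9979])
for t in(.113,.08,-.08,-.113):
    p=c+t*u; print(t,"top px",np.round(proj(g,np.r_[p,.097]),1),"side px z=.095",np.round(proj(s,np.r_[p,.095]),1),"z=.109",np.round(proj(s,np.r_[p,.109]),1))
# side ends
print(tri((329.2,206.3),(260+216/5.9,150+361/5.9)), tri((418.3,212.9),(260+342/5.9,150+184/5.9)))
# motion of bystanders (top diff)
g0=pickle.load(open("side0.pkl","rb"))
d=cv2.absdiff(g0["frame"],s["frame"]).max(2)>40
k,l,st,cc=cv2.connectedComponentsWithStats(d.astype(np.uint8))
print([(st[i].tolist()) for i in range(1,k) if st[i,4]>25])
cv2.imwrite("pics/d7.png",np.hstack([cv2.resize(x["frame"][:,:,::-1],(400,300)) for x in(g,s)]))
E
```

```text
[(array([357. , 204.1]), np.int32(236)), (array([400.1, 205.8]), np.int32(9)), (array([406.6, 210.1]), np.int32(39)), (array([417.7, 212.6]), np.int32(25)), (array([360.7, 217.1]), np.int32(477)), (array([410.2, 218.9]), np.int32(33))]
[(array([315.2, 183.5]), np.int32(10)), (array([299.9, 205.1]), np.int32(15)), (array([307.5, 207.6]), np.int32(31)), (array([316.2, 213.7]), np.int32(166)), (array([296.4, 210.7]), np.int32(25))]
0.113 top px [329.5 206. ] side px z=.095 [295.5 212.1] z=.109 [295.5 207.7]
0.08 top px [342.4 207. ] side px z=.095 [299.  207.1] z=.109 [299.  202.8]
-0.08 top px [404.9 211.7] side px z=.095 [314.4 185.6] z=.109 [314.5 181.5]
-0.113 top px [417.8 212.7] side px z=.095 [317.3 181.6] z=.109 [317.4 177.5]
(array([ 0.5881, -0.0351,  0.0987]), np.float64(0.0024)) (array([ 0.5745, -0.2629,  0.0959]), np.float64(0.0015))
[[517, 0, 19, 9, 121], [386, 15, 49, 62, 1736], [499, 20, 19, 18, 189], [471, 29, 7, 5, 32], [494, 44, 23, 41, 535], [421, 66, 15, 123, 573], [469, 73, 8, 5, 31], [388, 83, 38, 49, 1096], [490, 89, 26, 90, 1167], [466, 116, 9, 6, 37], [554, 159, 33, 56, 466], [513, 166, 13, 13, 52], [294, 179, 26, 36, 214], [404, 180, 67, 63, 1075], [359, 194, 58, 30, 990], [304, 210, 7, 11, 30], [439, 214, 51, 18, 695], [376, 224, 29, 24, 390], [247, 239, 31, 67, 497], [434, 244, 33, 13, 323], [378, 249, 104, 57, 1246], [437, 258, 25, 9, 130], [475, 280, 10, 5, 36]]
```

View pics/d7.png

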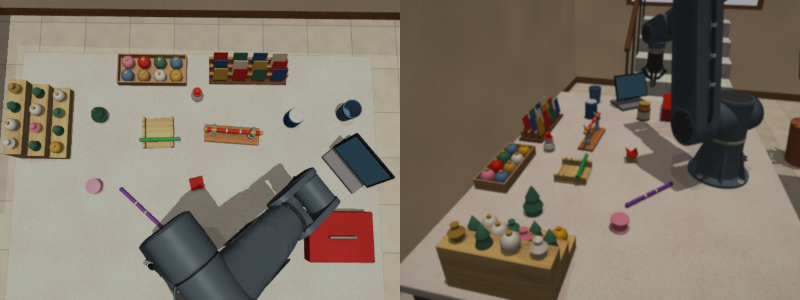

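```bash
python3 - <<'E'
from h import *
import pickle
ims=[]
for k in (5,6,7):
    f=cv2.imread(f"pics/side{k}.png"); h=cv2.cvtColor(f,cv2.COLOR_BGR2HSV).astype(int)
    for nm,(y0,y1,x0,x1) in {"l":(198,222,288,312),"r":(172,192,308,326)}.items():
        q=h[y0:y1,x0:x1]
        m=((q[...,0]>=11)&(q[...,0]<32)&(q[...,1]>130)&(q[...,2]>60)).astype(np.uint8)
        kk,l,st,c=cv2.connectedComponentsWithStats(m); print(k,nm,[((c[i]+[x0,y0]).round(1).tolist(),st[i].tolist()) for i in range(1,kk) if st[i,4]>4])
    ims.append(cv2.resize(f[168:228,285:328],(264,368),interpolation=cv2.INTER_NEAREST))
cv2.imwrite("pics/cmp.png",np.hstack(ims))
E
```

```text
5 l [([300.4, 200.9], [10, 1, 5, 5, 18]), ([296.2, 206.9], [6, 6, 6, 7, 29]), ([307.8, 213.6], [16, 6, 8, 18, 117])]
5 r []
6 l [([299.8, 205.0], [9, 5, 6, 5, 20]), ([307.8, 213.8], [16, 6, 8, 18, 113]), ([296.7, 211.6], [6, 11, 7, 6, 33])]
6 r [([315.5, 179.1], [6, 5, 4, 5, 15])]
7 l [([299.7, 205.1], [9, 5, 5, 5, 16]), ([307.7, 213.3], [16, 6, 8, 18, 124]), ([296.8, 210.9], [6, 10, 8, 7, 32])]
7 r [([315.6, 183.7], [6, 10, 4, 5, 15])]
```

View pics/cmp.png

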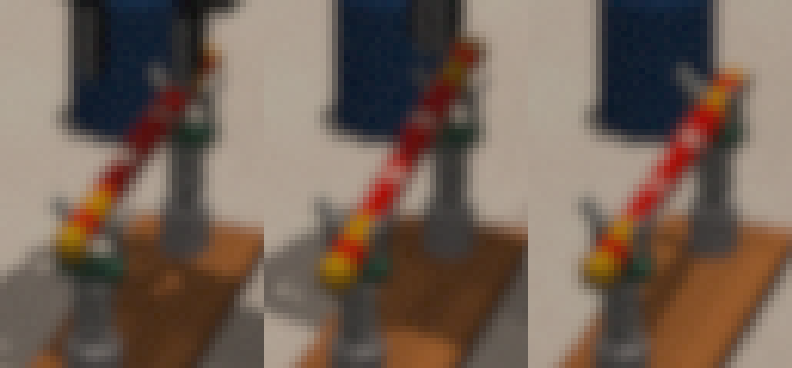

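```bash
python3 -c "
from h import *
o=manip.get_obs(); print(o['clock'],o['ft_force'],np.abs(o['joint_vel']).max())
print(manip.close_job())"
```

```text
25.8 [ 0.80018072 -0.61966764  0.44665761] 4.7646638473871485
the job is handed in; nothing more can be done
None
```

The red rod is in both spring clips, and I handed the job in at 25.8 s. No verdict was reported, so "fully home" rests on my own checks.

**What I did:** I gripped the rod at its middle, lifted it clear of the rest and laid it on the lips of both clips. I let go and pressed with shut fingers 25 mm inboard of each clip. The left clip snapped as the force fell from 8.1 to 4.9 N. The right clip snapped as it fell from 8.5 to 6.0 N. The pressing force I read never passed 8.7 N, about 7.3 N on a post, which I estimate as roughly 21 mm of sink.

**Last checks:**
- **Height:** in the side view both bands dropped about 4.2 and 4.6 pixels from the lips to the seat, against about 4.3 expected for the 14 mm.
- **Along the rod:** in the top view both bands are centred in their clips to within about 2.5 mm.
- **Across the rod:** I made no separate measurement finer than the pictures allow.
- **Posts:** they look sprung back up in the pictures; I did not measure them separately.
- **Other goods:** the start and end pictures show none of them moved.

**What disagreed:**
- **Left ball end:** triangulation put it at 98.7 mm against 95.9 mm for the right. One pixel is about 3 mm, and the before/after comparison supports both ends being home.
- **Stand position:** the base and the green heads gave positions across the rod about 4 mm apart. The guides centred the rod.
- **Arm at hand-in:** it was still settling, at about 5°/s, well clear of everything.

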